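Put a leather pattern back on its peg

ROBOT

A 6-joint arm with a two-finger parallel gripper is mounted at the origin on the work surface. World frame = base frame: x ahead of the robot, y to its left, z up, the work surface at z = 0. Lengths are in m, angles in degrees, forces in N, time in s.
With the tool pointing down it reaches from about 0.4 to 0.825 m from the base axis. Payload 7 kg.
Tool frame: the origin (TCP) lies midway between the tips of the shut fingers; the grasp point (between the pads) lies 19 mm behind it; z points along the fingers, y is the line along which they close (so a half turn about z gives the same grasp; the last joint's range is limited). The gripper opens to 88 mm and grips with 3 to 60 N. Pads are 19 mm wide; open, the fingers measure 130 mm over their backs; the gripper's body (78 mm by 193 mm) begins 47 mm behind the grasp point.
Start: joints at [-53.394, 20.546, 0.682, 0, -70.136, -16.507], TCP at [0.232, -0.634, 0.227] pointing down, gripper open.
Joint ranges: [-176.03, 176.03], [-82.01, 121.73], [-58.28, 71.71], [-173.87, 95.51], [-174.79, -0.11], [-173.66, 173.66]. Speed limits (degrees/s): [136.94, 136.94, 172.46, 180, 180, 180].

INTERFACE

Orientations are given as [roll, pitch, yaw] about the fixed x, y, z axes, in that order (R = Rz(yaw) Ry(pitch) Rx(roll)).
In Python, from plant import get_state, optics, order gives the robot as it stands. The module is installed in compiled form; this text tells all that it offers.
- The arm moves only by the tool send_rows, never from a script. Its argument "moves" is a list of rows, each an object with "slide": the shift along the tool's x, y, z as a fraction of full scale, a list of three; "turn": the turn about the tool's z as a fraction of full scale; "gripper": the opening, from 0 (shut) to 1 (fully open). A call has exactly 5 rows; each row is the pose to reach, as a shift and turn from the pose commanded when the call began, along the tool's axes at that moment; what a row does not reach only later rows make up. Full scale, the value 1, is 150 mm for a shift and 90 degrees for a turn. A row lasts 1/12 s, in which the tool goes at most 41.7 mm and 7.16 degrees, less where a joint would pass 70% of its speed; a pose out of reach is approached as far as the arm can. A call with a number of a shift or a turn outside -1 to 1 is refused whole. A call with a gripper value outside its range is refused whole. The fingers move at their own pace and stop on an object; "newtons" is the grip in N (left out, the last holds). Time passes only in rows, so rows that repeat a pose let the fingers close, or fill a call up. It gives the time, the measured TCP pose, the force, the opening and the grip force at its end, in the units of the state.
- get_state(): the state, without advancing time (a new reading comes with each control period).
- optics.capture(name): name is "side" or "top" or "wrist"; returns a dict with "img" (400x640x3 uint8, red, green, blue), "intrinsics" (3x3 intrinsics, pixels), "origin" and "attitude" of the camera in the world. Camera axes: x right, y down, z forward; pixel columns grow to the right and rows downward; lengths in m; the calibration is good to about 2 mm. A picture is of the moment at which its call begins. There is no depth.
- order.close_job(): hands the job in; it is judged then, once.
Trained networks look in the newest picture that a camera, given by its name, has taken for a name from the list of things; names that differ only in an ending like _2 or _b are one class to them, and where a whole thing is asked for, a point or a joint stands for the part that bears it (a point fixed in the world has none). Each returns a list of dicts, best first, with "p" (0 to 1); they miss things now and then, are a little off and sometimes report something else, mostly with a low value. They report only what shows in the picture. A call takes as long as a camera call.
- optics.look_for(camera, name): "location" ([x, y, z] in m, in world coordinates, good to about 4 mm: the middle of the surface that is visible of it).
The state is a dict: "time_s": time; "joints": joint angles; "qd": joint speeds; "joint_torque": joint torques, N m; "tcp_pos": TCP position; "eef_rot": TCP orientation; "contact_force": force on the tool from outside, world axes, zero at the start; "moment": the same for the moment, N m; "gripper_width": finger opening in m; "gripper_force": force on a finger pad.
Only numpy, scipy, OpenCV 4.12 (cv2) and the standard library are available. Lean on these libraries where they do the work, as an engineer would, in place of code of your own. Each camera call takes 0.05 s, during which the arm holds its last target. There are 200 camera calls.

TASK

Take the tall pattern with the eye out of the slotted block and hang it by its eye on the empty peg of the rack, then push it back along the peg until it rests against the peg's flange at the crossbar. Let it hang there freely and at rest, and leave the other patterns and the things on the table where they are.

Things in the scene. Friction and masses are not known exactly. Their poses are not given: they have to be found in the camera images.
- pattern: The pattern to hang: loose bottle-shaped plywood plate, 8 mm thick, 150 mm tall, about 80 g, upright in one of the block's slots, leaning up to 0.09 rad. Origin: centre of its bottom edge; z up, x through the thickness, y across the width. Round lobe 76 mm wide up to 80 mm, neck 56 mm wide from 74 to 126, top tab 44 mm wide from 126 to 150 (grip it here across the thickness). Faces alike.
- pattern_eye (a point): Centre of the pattern's eye, a round through-hole of 26 mm diameter, 100 mm above its bottom edge and 50 mm below its top edge, mid-thickness.
- block: Fixed wooden block 130 x 100 mm, 42 mm high, origin under its centre on the table. Two slots, 10.5 mm wide and 30 mm deep, run along its y, at x = -38 mm and +38 mm, floors 12 mm above the table. The pattern is in one (plate faces along the block's x), the plain pattern in the other. Lift straight up by 35 mm or more to clear the slot.
- plain: Loose round plywood pattern without eye, 80 mm wide, 84 mm tall, 8 mm thick, in the block's other slot. Stays. Origin: centre of its bottom edge, z up.
- rack: Fixed dark wooden rack. Origin on the table under the middle of the crossbar's front face; its -x is the way the pegs point, roughly towards the robot. Crossbar 380 mm wide, 190 to 240 mm above the table, 20 mm thick, on an end post each side; foot 18 mm high reaching 50 mm ahead of it. Three alike level pegs, 115 mm apart, 215 mm above the table; two carry patterns, one is empty.
- peg: The empty peg: steel rod of 8 mm diameter, level, along its own -x; origin on its axis at the crossbar's face. Flange 30 mm wide, 4 mm thick at the crossbar; 12 mm ball at the free end, 105 mm from the crossbar. A hanging eye's centre lies 9 mm below the axis; fully back, the plate's middle is 8 mm from the crossbar. A hung plate slides with light friction.
- peg_tip (a point): Centre of the ball at the free end of the empty peg, 105 mm from the crossbar.
- hung_b: Loose rectangular pattern 64 mm wide, 110 mm tall, 8 mm thick, hanging by its eye on another peg. Stays. Origin: centre of its bottom edge.
- hung_b_eye (a point): Eye centre of that rectangular pattern.
- hung_c: Loose pattern with a round lobe, 72 mm wide, 113 mm tall, 8 mm thick, hanging by its eye on another peg. Stays. Origin: centre of its bottom edge.
- hung_c_eye (a point): Eye centre of that round-lobed pattern.
- jar: Bystander: clear jar with white cap, 68 mm across, 55 mm high. Origin under its centre.
- tin: Bystander: tin 60 mm across, 50 mm high. Origin under its centre.
- mallet: Bystander: wooden mallet lying down; head 48 mm thick, 100 mm long; handle 150 mm. Origin on the table under its head.
- awl: Bystander: awl lying down, 140 mm long. Origin under its middle.
- burnisher: Bystander: small turned wooden burnisher standing up, 38 mm across, 90 mm high. Origin under its centre.

How it is judged:
By the outcome, as a careful person would: the job done as asked, in the order asked, and still so for the second after the job is handed in, with the robot touching nothing.
It also fails if it takes over 56 s, if anything falls off the work surface, if the arm or the gripper's body presses on something with over 40 N, if the wrist force passes 120 N, or if a joint passes its speed limit or range.

## Working session

There is one attempt and no reset: what is moved stays moved. The work goes in short steps, Python scripts to look and compute and a tool call to move; the robot and the scene stay as the last step left them, time stands still between calls to the robot, and variables do not carry over. Pictures are saved under pics/ and viewed, at most 10 in all, crops included, and the job is handed in when it is done.

Besides the shell and the picture viewer there is one more tool, called after "Emit:" by a JSON object that holds its "fn" and its "kwargs". send_rows: Moves the arm, as the interface text tells. Shift numbers are shares of 150 mm and turn numbers shares of 90 degrees, none past 1 either way. Its arguments: {"type":"object","properties":{"moves":{"type":"array"},"newtons":{"type":"number"}},"required":["moves"]}

```bash
mkdir -p pics
cat > h.py <<'E'
from plant import get_state, optics, order
import numpy as np, cv2
from scipy.spatial.transform import Rotation as R
def cap(n,f):
    d=optics.capture(n); cv2.imwrite('pics/'+f,d['img'][:,:,::-1]); np.savez('pics/'+f[:-4],**d); return d
def ray(d,u,v):
    K=np.array(d['intrinsics']);A=np.array(d['attitude'])
    if A.shape!=(3,3): A=R.from_euler('xyz',A.ravel(),degrees=True).as_matrix()
    return np.array(d['origin']),A@np.linalg.solve(K,[u,v,1])
def onplane(d,u,v,z):
    o,r=ray(d,u,v); return o+r*(z-o[2])/r[2]
def proj(d,p):
    K=np.array(d['intrinsics']);A=np.array(d['attitude'])
    if A.shape!=(3,3): A=R.from_euler('xyz',A.ravel(),degrees=True).as_matrix()
    c=K@(A.T@(np.array(p)-d['origin'])); return c[:2]/c[2]
def tri(d1,p1,d2,p2):
    o,a=ray(d1,*p1);q,b=ray(d2,*p2)
    s=np.linalg.lstsq(np.c_[a,-b],q-o,rcond=None)[0]
    return (o+a*s[0]+q+b*s[1])/2, np.linalg.norm(o+a*s[0]-q-b*s[1])
E
python3 - <<'E'
from h import *
np.set_printoptions(precision=4,suppress=True)
for c in('top','side'):
    d=cap(c,c+'0.png'); print(c,d['origin'],d['attitude'],d['intrinsics'])
    for n in('pattern','pattern_eye','block','plain','rack','peg','peg_tip','hung_b_eye','hung_b','hung_c','jar','tin','mallet','awl','burnisher'):
        print(n,[(np.round(r['location'],4).tolist(),round(r['p'],2)) for r in optics.look_for(c,n)[:3]])
print(get_state())
E
```

```text
top [ 0.4638 -0.023   1.1048] [-173.662     0.7976  -88.3822] [[392.9294   0.     313.0427]
 [  0.     392.9294 192.0181]
 [  0.       0.       1.    ]]
pattern [([0.5264, -0.3051, 0.1241], 0.57), ([0.4839, -0.2971, 0.0149], 0.16)]
pattern_eye [([0.4255, 0.0088, 0.0483], 0.57)]
block [([0.4854, -0.2963, 0.0138], 0.96), ([0.5738, 0.0668, 0.2166], 0.25)]
plain [([0.5916, -0.0473, 0.1962], 0.54)]
rack [([0.617, 0.0613, 0.016], 0.7), ([0.5756, 0.0611, 0.2185], 0.52)]
peg [([0.57, 0.0676, 0.2188], 0.71)]
peg_tip [([0.5737, 0.0626, 0.2187], 0.61), ([0.4816, -0.1188, 0.0572], 0.22)]
hung_b_eye [([0.61, 0.1704, 0.2121], 0.83)]
hung_b [([0.6092, 0.1705, 0.2156], 0.83), ([0.5902, -0.0527, 0.1966], 0.54)]
hung_c [([0.6092, 0.1705, 0.2156], 0.83), ([0.5902, -0.0527, 0.1966], 0.54)]
jar [([0.4827, -0.1189, 0.055], 0.86)]
tin [([0.4243, 0.0087, 0.0464], 0.93), ([0.4256, 0.2782, 0.0366], 0.5)]
mallet [([0.4282, 0.2788, 0.0327], 0.74)]
awl [([0.4241, 0.1605, 0.021], 0.81), ([0.5256, -0.3104, 0.1223], 0.48)]
burnisher [([0.6728, -0.2095, 0.039], 0.55), ([0.6088, 0.1737, 0.2152], 0.4)]
side [0.2897 0.
[... 739 characters left out ...]
, ([0.4184, 0.1725, 0.0207], 0.54)]
mallet [([0.4264, 0.2887, 0.0331], 0.88)]
awl [([0.422, 0.1702, 0.0226], 0.88)]
burnisher [([0.6781, -0.2003, 0.0404], 0.6), ([0.4867, -0.2754, 0.0175], 0.33)]
{'time_s': 1.6, 'joints': array([-53.3952,  20.545 ,   0.684 ,  -0.0004, -70.1362, -16.5052]), 'qd': array([ 0.0124, -0.0125, -0.0007,  0.0895,  0.023 ,  0.0254]), 'joint_torque': array([  0.002 , -58.236 ,  29.3285,   7.002 ,   0.0122,  -0.    ]), 'tcp_pos': array([ 0.2319, -0.6339,  0.2266]), 'eef_rot': array([-179.9975,    0.0011, -159.9006]), 'contact_force': array([-0.3483, -0.0747,  0.0826]), 'moment': array([0.0589, 0.0388, 0.0016]), 'gripper_force': 0.0, 'gripper_width': 0.08766705526479546}
```

View pics/top0.png

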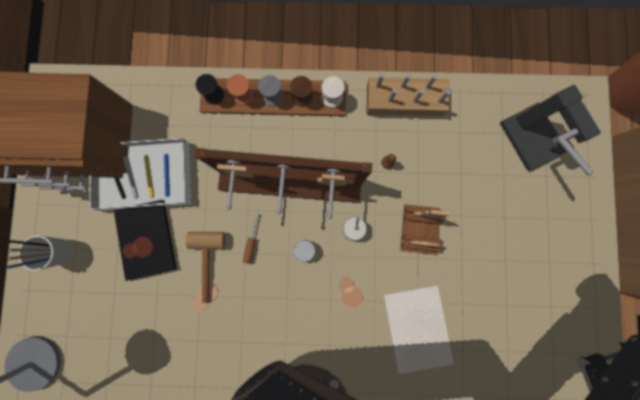

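View pics/side0.png

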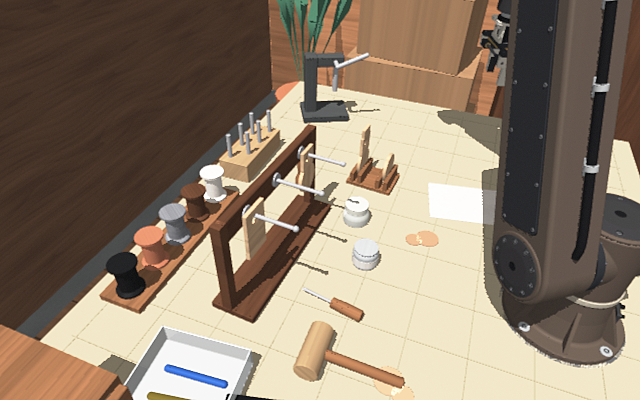

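The top view shows the block at about (422,228), with the pattern in its far slot (430,212). The middle peg is empty, with its tip near (281,213) and its root near (283,166). In the side view the peg tip is at (322,192) and the pattern at (365,150). I'll enlarge both areas for exact pixels.

Run:
```python
import cv2,numpy as np
t=cv2.imread('pics/top0.png');s=cv2.imread('pics/side0.png')
r=lambda i,x,y,w,h,k:cv2.resize(i[y:y+h,x:x+w],None,fx=k,fy=k,interpolation=cv2.INTER_CUBIC)
a=np.hstack([r(t,190,145,190,75,2.0)[:, :380],r(t,390,190,105,75,4)[:150*2][:150,:0] if 0 else np.zeros((150,420,3),np.uint8)])
# top row: top rack x3.0 (190..380,145..220) ; block x
A=r(t,190,145,130,75,3);A=r(t,195,145,180,75,2.6)
B=r(t,395,195,60,65,5)
C=r(s,260,120,140,100,3.5);D=r(s,335,110,75,90,4)
W=np.zeros((600,800,3),np.uint8)
W[:195,:468]=A[:195,:468]; W[:325,470:770]=B; W[200:550,:0]=0
W[250:600,0:0]=0
C=r(s,225,120,140,115,3.3); W[215:215+C.shape[0]][:385,:462]=C[:385,:462]
D=r(s,340,120,70,80,3.4); W[328:600,470:708]=D[:272,:238]
cv2.imwrite('pics/crop.png',W)
```

```text
(no output)
```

View pics/crop.png

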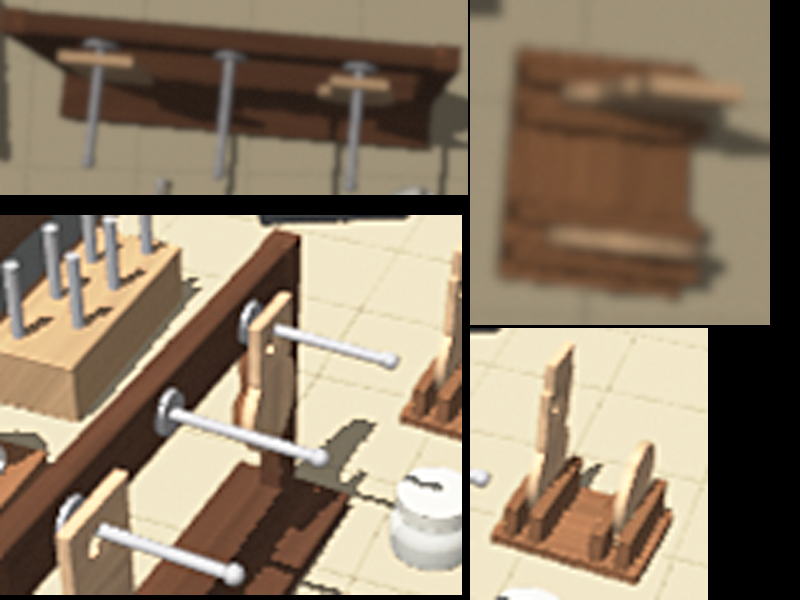

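Run:
```python
from h import *
np.set_printoptions(precision=4,suppress=True)
T=dict(np.load('pics/top0.npz'));S=dict(np.load('pics/side0.npz'))
for n,a,b in [('tipL',(228.8,207.7),(296.2,228.5)),('tipM',(279.6,212.7),(322,193.3)),('tipR',(329.6,216.5),(343.5,164.2)),
 ('rootL',(233.5,161.9),(246.2,212.4)),('rootM',(283.5,166.5),(276.5,180)),('rootR',(333.5,170.4),(301.4,152.7)),('pattop',(439.8,213),(367.1,127.1))]:
    p,e=tri(T,a,S,b); print(n,p,e, onplane(T,*a,.215 if n!='pattop' else .162), onplane(S,*b,.215 if n!='pattop' else .162))
for c in [(404.6,204.6),(440.4,209),(438,254),(401,250)]: print('blk',onplane(T,*c,.042))
```

```text
tipL [0.5211 0.1824 0.2167] 9.870943978374919e-05 [0.5213 0.1828 0.215 ] [0.5218 0.1807 0.215 ]
tipM [0.5137 0.0668 0.2155] 0.0013283419916417698 [0.5131 0.0667 0.215 ] [0.5145 0.0664 0.215 ]
tipR [ 0.5072 -0.0469  0.2154] 0.000765109515330197 [ 0.5076 -0.0468  0.215 ] [ 0.507  -0.0475  0.215 ]
rootL [0.6263 0.177  0.216 ] 0.0013882737074127332 [0.6272 0.1774 0.215 ] [0.6262 0.1759 0.215 ]
rootM [0.6183 0.0613 0.2149] 0.0023887305062233223 [0.6194 0.0617 0.215 ] [0.617  0.0613 0.215 ]
rootR [ 0.6113 -0.0539  0.2148] 0.004206897312202293 [ 0.6133 -0.0533  0.215 ] [ 0.609  -0.0537  0.215 ]
pattop [ 0.5246 -0.3106  0.1643] 0.0020639876229057294 [ 0.5258 -0.3111  0.162 ] [ 0.5245 -0.3149  0.162 ]
blk [ 0.5538 -0.2533  0.042 ]
blk [ 0.5445 -0.3495  0.042 ]
blk [ 0.4243 -0.3422  0.042 ]
blk [ 0.432 -0.244  0.042]
```

Peg: tip (0.514, 0.067, 0.2155), root (0.6185, 0.061), yaw about -3.3°. Pattern: top at (0.525, -0.311), block yaw about -4.6°. Next I work out the approach.

```bash
cat >> h.py <<'E'
def mv(p,yaw,s=None):
    s=s or get_state(); M=R.from_euler('xyz',s['eef_rot'],degrees=True)
    d=M.inv().apply(np.array(p)-s['tcp_pos'])/.15
    dy=(yaw-s['eef_rot'][2]+180)%360-180
    print('slide',np.round(d,4),'turn',round(-dy/90,4),'tcp',np.round(s['tcp_pos'],4),np.round(s['eef_rot'],2),'F',np.round(s['contact_force'],1),'w',round(s['gripper_width'],4),'t',s['time_s'])
E
python3 -c "
from h import *
mv([.525,-.309,.25],-94.6)"
```

```text
slide [-2.5791  1.3626 -0.1561] turn -0.7256 tcp [ 0.2319 -0.6339  0.2266] [-180.     0.  -159.9] F [-0.3 -0.1  0.1] w 0.0877 t 1.6
```

Emit:
{"fn": "send_rows", "kwargs": {"moves": [{"slide": [-0.22,0.12,-0.16],"turn": 0,"gripper": 1},{"slide": [-0.45,0.24,-0.16],"turn": 0,"gripper": 1},{"slide": [-0.7,0.37,-0.16],"turn": 0,"gripper": 1},{"slide": [-0.9,0.48,-0.16],"turn": 0,"gripper": 1},{"slide": [-1,0.53,-0.16],"turn": 0,"gripper": 1}]}}

```text
time_s: 2.02
tcp_pos: [0.3476, -0.5051, 0.2511]
eef_rot: [-180.0, 0.1, -159.8]
contact_force: [-0.4, -1.0, 0.4]
gripper_width: 0.0875
gripper_force: 0.0
```

Emit:
{"fn": "send_rows", "kwargs": {"moves": [{"slide": [-0.22,0.12,0],"turn": -0.07,"gripper": 1},{"slide": [-0.45,0.24,0],"turn": -0.14,"gripper": 1},{"slide": [-0.7,0.37,0],"turn": -0.21,"gripper": 1},{"slide": [-0.9,0.48,0],"turn": -0.28,"gripper": 1},{"slide": [-1,0.53,0],"turn": -0.35,"gripper": 1}]}}

```text
time_s: 2.43
tcp_pos: [0.4612, -0.3787, 0.2508]
eef_rot: [-180.0, 0.0, -128.0]
contact_force: [-0.8, -0.5, 0.0]
gripper_width: 0.0879
gripper_force: 0.0
```

```bash
python3 -c "
from h import *
mv([.525,-.309,.25],-94.6)"
```

```text
slide [-0.6278 -0.0493  0.006 ] turn -0.3707 tcp [ 0.4612 -0.3787  0.2508] [-1.7996e+02  4.0000e-02 -1.2797e+02] F [-0.8 -0.5  0. ] w 0.0879 t 2.4333
```

Emit:
{"fn": "send_rows", "kwargs": {"moves": [{"slide": [-0.2,-0.02,0],"turn": -0.075,"gripper": 1},{"slide": [-0.4,-0.035,0],"turn": -0.15,"gripper": 1},{"slide": [-0.55,-0.045,0],"turn": -0.225,"gripper": 1},{"slide": [-0.62,-0.048,0],"turn": -0.3,"gripper": 1},{"slide": [-0.62,-0.048,0],"turn": -0.37,"gripper": 1}]}}

```text
time_s: 2.85
tcp_pos: [0.5241, -0.3112, 0.2505]
eef_rot: [-180.0, 0.0, -94.6]
contact_force: [0.1, -0.5, -0.1]
gripper_width: 0.0869
gripper_force: 0.0
```

Run:
```python
from h import *
np.set_printoptions(precision=4,suppress=True)
d=cap('wrist','w1.png'); print(d['origin'],d['attitude'],d['intrinsics'])
for n in('pattern','block'): print(n,[(np.round(r['location'],4).tolist(),round(r['p'],2)) for r in optics.look_for('wrist',n)[:3]])
mv([.525,-.309,.25],-94.6)
for p in [(.525,-.309,.162),(.5266,-.3003,.162)]: print(proj(d,p))
```

```text
[ 0.5184 -0.382   0.4091] [164.4215  -0.0279 175.3827] [[284.7142   0.     321.3412]
 [  0.     284.7142 199.0408]
 [  0.       0.       1.    ]]
pattern [([0.5327, -0.3256, 0.1635], 0.75)]
block [([0.4941, -0.3158, 0.0104], 0.8)]
slide [-0.027  -0.0142  0.0036] turn -0.007 tcp [ 0.5225 -0.3128  0.2505] [179.99  -0.   -95.23] F [0.2 0.  0.2] w 0.0875 t 3.0
[320.4025 203.7498]
[319.432  212.9862]
```

View pics/w1.png

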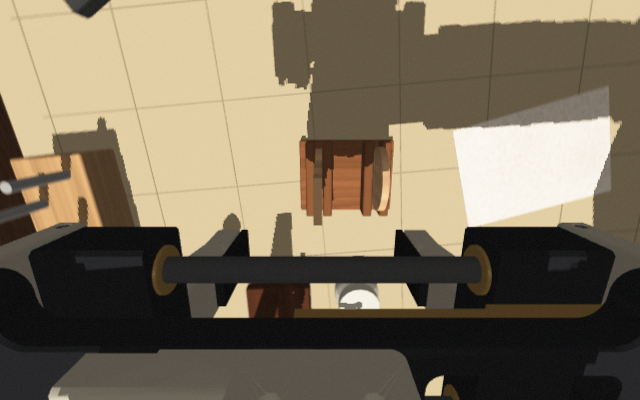

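The wrist view shows the pattern edge-on at column ~318, rows 148–225, centred between the fingers, so the estimate holds. Going down to grip the tab.

Emit:
{"fn": "send_rows", "kwargs": {"moves": [{"slide": [-0.01,-0.02,0.2],"turn": -0.006,"gripper": 1},{"slide": [-0.01,-0.02,0.4],"turn": -0.006,"gripper": 1},{"slide": [-0.01,-0.02,0.6],"turn": -0.006,"gripper": 1},{"slide": [-0.01,-0.02,0.75],"turn": -0.006,"gripper": 1},{"slide": [-0.01,-0.02,0.795],"turn": -0.006,"gripper": 0.8}], "newtons": 15}}

```text
time_s: 3.42
tcp_pos: [0.5229, -0.3115, 0.1274]
eef_rot: [179.7, 0.1, -94.9]
contact_force: [-0.3, -0.8, 0.3]
gripper_width: 0.0849
gripper_force: 0.0
```

Emit:
{"fn": "send_rows", "kwargs": {"moves": [{"slide": [0,0,0],"turn": 0,"gripper": 0.6},{"slide": [0,0,0],"turn": 0,"gripper": 0.45},{"slide": [0,0,0],"turn": 0,"gripper": 0.3},{"slide": [0,0,0],"turn": 0,"gripper": 0.15},{"slide": [0,0,0],"turn": 0,"gripper": 0}]}}

```text
time_s: 3.83
tcp_pos: [0.5263, -0.3121, 0.1328]
eef_rot: [-179.9, -0.0, -94.6]
contact_force: [-1.2, 0.2, -0.1]
gripper_width: 0.0532
gripper_force: 0.0
```

Emit:
{"fn": "send_rows", "kwargs": {"moves": [{"slide": [0,0,0],"turn": 0,"gripper": 0},{"slide": [0,0,0],"turn": 0,"gripper": 0},{"slide": [0,0,0],"turn": 0,"gripper": 0},{"slide": [0,0,0],"turn": 0,"gripper": 0},{"slide": [0,0,0],"turn": 0,"gripper": 0}], "newtons": 20}}

```text
time_s: 4.25
tcp_pos: [0.5255, -0.3118, 0.1313]
eef_rot: [180.0, -0.0, -94.6]
contact_force: [0.3, 0.2, -0.2]
gripper_width: 0.0199
gripper_force: 0.0
```

Gripper still closing.

Emit:
{"fn": "send_rows", "kwargs": {"moves": [{"slide": [0,0,0],"turn": 0,"gripper": 0},{"slide": [0,0,0],"turn": 0,"gripper": 0},{"slide": [0,0,0],"turn": 0,"gripper": 0},{"slide": [0,0,0],"turn": 0,"gripper": 0},{"slide": [0,0,0],"turn": 0,"gripper": 0}]}}

```text
time_s: 4.67
tcp_pos: [0.5261, -0.3119, 0.1313]
eef_rot: [-180.0, -0.0, -94.6]
contact_force: [2.1, -0.5, -1.7]
gripper_width: 0.0081
gripper_force: 20.0
```

Emit:
{"fn": "send_rows", "kwargs": {"moves": [{"slide": [0,0,-0.1],"turn": 0,"gripper": 0},{"slide": [0,0,-0.25],"turn": 0,"gripper": 0},{"slide": [0,0,-0.4],"turn": 0,"gripper": 0},{"slide": [0,0,-0.57],"turn": 0,"gripper": 0},{"slide": [0,0,-0.69],"turn": 0,"gripper": 0}]}}

```text
time_s: 5.08
tcp_pos: [0.5253, -0.312, 0.2369]
eef_rot: [-180.0, -0.0, -94.5]
contact_force: [0.2, -0.4, 0.3]
gripper_width: 0.0078
gripper_force: 20.0
```

Run:
```python
from h import *
mv([.44,-.2,.235],-93.3)
mv([.44,.068,.235],-93.3)
d=cap('side','s2.png')
for n in('pattern','pattern_eye','plain'): print(n,[(np.round(r['location'],4).tolist(),round(r['p'],2)) for r in optics.look_for('side',n)[:3]])
```

```text
slide [-0.6993  0.6264  0.0121] turn -0.0139 tcp [ 0.5253 -0.312   0.2369] [-1.7999e+02 -3.0000e-02 -9.4550e+01] F [ 0.2 -0.4  0.3] w 0.0078 t 5.0833
slide [-2.4804  0.7681  0.0111] turn -0.0139 tcp [ 0.5253 -0.312   0.2369] [-1.7999e+02 -3.0000e-02 -9.4550e+01] F [ 0.2 -0.4  0.3] w 0.0078 t 5.0833
pattern [([0.5214, -0.2885, 0.1858], 0.74), ([0.6781, -0.2009, 0.0384], 0.43)]
pattern_eye [([0.5192, -0.2963, 0.1856], 0.84), ([0.4847, -0.0973, 0.0427], 0.61)]
plain [([0.4486, -0.2882, 0.0687], 0.6)]
```

Emit:
{"fn": "send_rows", "kwargs": {"moves": [{"slide": [-0.1,0.15,0],"turn": 0,"gripper": 0},{"slide": [-0.25,0.32,0],"turn": -0.005,"gripper": 0},{"slide": [-0.45,0.48,0],"turn": -0.01,"gripper": 0},{"slide": [-0.7,0.62,0],"turn": -0.014,"gripper": 0},{"slide": [-0.9,0.66,0],"turn": -0.014,"gripper": 0}]}}

```text
time_s: 5.7
tcp_pos: [0.4337, -0.1682, 0.2333]
eef_rot: [179.8, 0.0, -93.4]
contact_force: [0.2, 0.1, -1.2]
gripper_width: 0.0076
gripper_force: 20.0
```

Emit:
{"fn": "send_rows", "kwargs": {"moves": [{"slide": [-0.2,0.02,0],"turn": 0,"gripper": 0},{"slide": [-0.4,0.03,0],"turn": 0,"gripper": 0},{"slide": [-0.6,0.05,0],"turn": 0,"gripper": 0},{"slide": [-0.8,0.07,0],"turn": 0,"gripper": 0},{"slide": [-0.95,0.08,0],"turn": 0,"gripper": 0}]}}

```text
time_s: 6.12
tcp_pos: [0.4324, -0.0249, 0.2337]
eef_rot: [179.9, -0.0, -93.3]
contact_force: [0.6, 0.4, -0.7]
gripper_width: 0.0076
gripper_force: 20.0
```

Emit:
{"fn": "send_rows", "kwargs": {"moves": [{"slide": [-0.15,0.01,0],"turn": 0,"gripper": 0},{"slide": [-0.3,0.02,0],"turn": 0,"gripper": 0},{"slide": [-0.45,0.03,0],"turn": 0,"gripper": 0},{"slide": [-0.6,0.04,0],"turn": 0,"gripper": 0},{"slide": [-0.65,0.045,0],"turn": 0,"gripper": 0}]}}

```text
time_s: 6.53
tcp_pos: [0.432, 0.073, 0.2336]
eef_rot: [179.9, -0.1, -93.2]
contact_force: [0.4, -1.2, -1.5]
gripper_width: 0.0079
gripper_force: 20.0
```

Run:
```python
from h import *
d=cap('side','s3.png');t=cap('top','t3.png')
mv([.44,.0667,.235],-93.3)
for c in('side','top'):
  for n in('pattern','pattern_eye','peg_tip'): print(n,[(np.round(r['location'],4).tolist(),round(r['p'],2)) for r in optics.look_for(c,n)[:3]])
p=get_state()['tcp_pos']; e=p-[0,0,.019]
print(proj(d,e),proj(d,[.5137,.0667,.2155]),proj(t,p))
a=cv2.resize(d['img'][120:320,240:440],None,fx=3,fy=3,interpolation=cv2.INTER_CUBIC)
cv2.imwrite('pics/c3.png',a[:,:,::-1])
```

```text
slide [ 0.032  -0.0551 -0.0084] turn 0.0013 tcp [0.432  0.072  0.2338] [ 1.7989e+02 -7.0000e-02 -9.3180e+01] F [ 0.6  0.  -0.2] w 0.0077 t 6.6333
pattern [([0.4301, 0.0975, 0.1844], 0.78), ([0.6754, -0.2014, 0.0372], 0.16)]
pattern_eye [([0.4265, 0.0914, 0.187], 0.86)]
peg_tip [([0.4217, 0.1705, 0.0194], 0.56), ([0.5808, 0.0702, 0.2171], 0.5), ([0.4298, 0.0967, 0.1841], 0.45)]
pattern []
pattern_eye []
peg_tip [([0.5931, 0.0622, 0.2184], 0.61)]
[360.79743156 204.38965786] [322.34631792 193.29648752] [275.6165326  248.74932553]
```

View pics/c3.png

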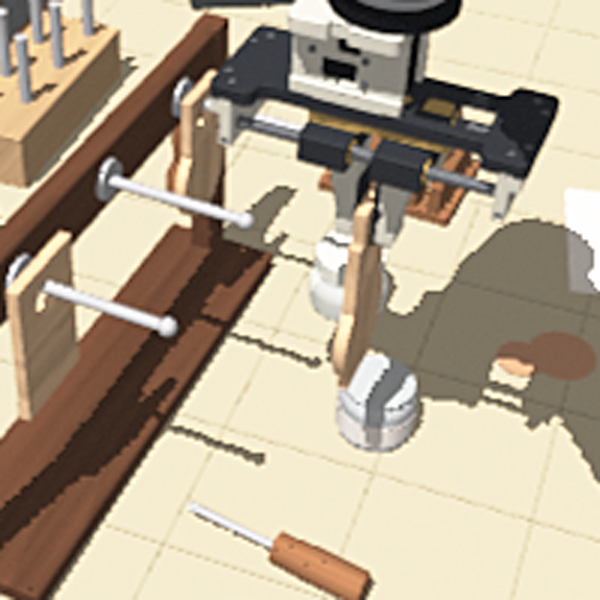

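The side view shows the plate held upright at crop column ~360, nearly edge-on, so the eye is hidden. I'll turn the plate towards the side camera to measure where the eye sits in the grip.

Emit:
{"fn": "send_rows", "kwargs": {"moves": [{"slide": [0,0,0],"turn": 0.07,"gripper": 0},{"slide": [0,0,0],"turn": 0.15,"gripper": 0},{"slide": [0,0,0],"turn": 0.23,"gripper": 0},{"slide": [0,0,0],"turn": 0.31,"gripper": 0},{"slide": [0,0,0],"turn": 0.38,"gripper": 0}]}}

```text
time_s: 7.35
tcp_pos: [0.4327, 0.0706, 0.2348]
eef_rot: [180.0, -0.0, -127.9]
contact_force: [0.5, -0.5, -0.9]
gripper_width: 0.008
gripper_force: 20.0
```

Run:
```python
from h import *
optics.capture('side')
d=cap('side','s4.png')
print(get_state()['tcp_pos'],get_state()['eef_rot'])
print(proj(d,get_state()['tcp_pos']-[0,0,.019]))
cv2.imwrite('pics/c4.png',cv2.resize(d['img'][170:270,310:410],None,fx=6,fy=6,interpolation=cv2.INTER_CUBIC)[:,:,::-1])
```

```text
[0.43268172 0.07071869 0.23482436] [ 1.79998501e+02  3.47471679e-03 -1.27669436e+02]
[360.73508633 204.38575454]
```

View pics/c4.png

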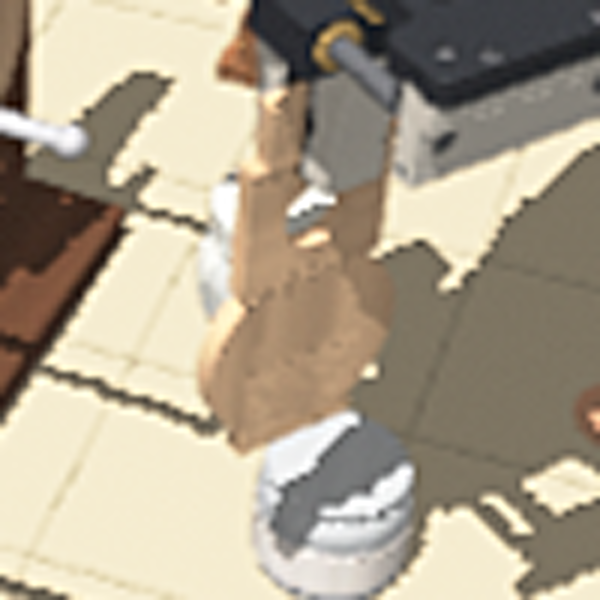

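Run:
```python
from h import *
d=dict(np.load('pics/s4.npz')); s=get_state()
M=R.from_euler('xyz',s['eef_rot'],degrees=True).as_matrix(); tx,ty=M[:,0],M[:,1]
n=ty if ty@(d['origin']-s['tcp_pos'])>0 else -ty
c=s['tcp_pos']
for uv in [(312,219),(312,214),(317,219)]:
    o,r=ray(d,310+uv[0]/6-.4,170+uv[1]/6-.4); q=o+r*((c+4e-3*n-o)@n)/(r@n)
    print('eye rel tcp: toolx',(q-c)@tx,'z',q[2]-c[2])
# model outline on image to check
im=cv2.resize(d['img'][170:270,310:410],None,fx=6,fy=6,interpolation=cv2.INTER_CUBIC)[:,:,::-1].copy()
th=np.linspace(0,2*np.pi,60)
def draw(P,col):
    w=[c+4e-3*n+a*tx+[0,0,b-.119] for a,b in P]
    u=np.array([(proj(d,p)-[310,170]+.4)*6 for p in w]).astype(int)
    cv2.polylines(im,[u.reshape(-1,1,2)],True,col,1)
draw([(.013*np.cos(t),.1+.013*np.sin(t)) for t in th],(0,0,255))
draw([(-.022,.15),(.022,.15),(.022,.126),(.028,.126),(.028,.074),(-.028,.074),(-.028,.126),(-.022,.126)],(255,0,0))
draw([(.038*np.cos(t),max(.042+.038*np.sin(t),0)) for t in th],(0,255,0))
cv2.imwrite('pics/c5.png',im)
```

```text
eye rel tcp: toolx -0.000700045679511548 z -0.020127762768823138
eye rel tcp: toolx -0.0009392342463979386 z -0.017922802063006144
eye rel tcp: toolx 0.0013839143270963374 z -0.020997751248176183
```

View pics/c5.png

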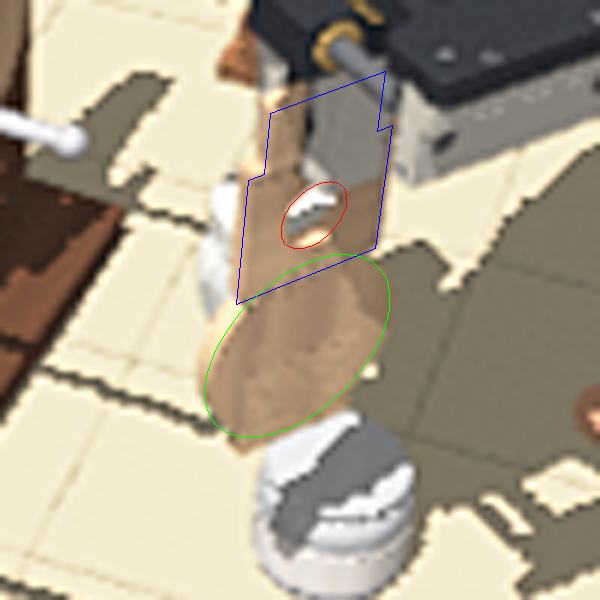

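The model outline matches the image: the eye is on the tool axis, 20 mm below the TCP. Next: turn back and line up with the peg.

Emit:
{"fn": "send_rows", "kwargs": {"moves": [{"slide": [0,0,0],"turn": -0.07,"gripper": 0},{"slide": [0,0,0],"turn": -0.15,"gripper": 0},{"slide": [0,0,0],"turn": -0.23,"gripper": 0},{"slide": [0,0,0],"turn": -0.31,"gripper": 0},{"slide": [0,0,0],"turn": -0.38,"gripper": 0}]}}

```text
time_s: 7.87
tcp_pos: [0.4327, 0.0709, 0.2348]
eef_rot: [-180.0, 0.0, -92.7]
contact_force: [0.2, 0.1, -0.9]
gripper_width: 0.0079
gripper_force: 20.0
```

Run:
```python
from h import *
optics.capture('side')
mv([.49,.068,.2355],-93.3)
mv([.569,.0636,.2355],-93.3)
```

```text
slide [ 0.004  -0.3822 -0.0044] turn 0.0112 tcp [0.4327 0.0709 0.2348] [-180.     -0.    -92.29] F [ 0.4  0.4 -1.8] w 0.0082 t 7.9167
slide [ 0.0122 -0.9097 -0.0043] turn 0.0112 tcp [0.4327 0.0709 0.2348] [-180.     -0.    -92.29] F [ 0.4  0.4 -1.8] w 0.0082 t 7.9167
```

Emit:
{"fn": "send_rows", "kwargs": {"moves": [{"slide": [0,-0.08,-0.004],"turn": 0,"gripper": 0},{"slide": [0,-0.18,-0.004],"turn": 0,"gripper": 0},{"slide": [0,-0.28,-0.004],"turn": 0,"gripper": 0},{"slide": [0,-0.36,-0.004],"turn": 0,"gripper": 0},{"slide": [0,-0.4,-0.004],"turn": 0,"gripper": 0}]}}

```text
time_s: 8.33
tcp_pos: [0.4943, 0.0676, 0.235]
eef_rot: [180.0, -0.0, -93.4]
contact_force: [0.4, 0.0, -0.3]
gripper_width: 0.0076
gripper_force: 20.0
```

Run:
```python
from h import *
optics.capture('side')
d=cap('side','s6.png');t=cap('top','t6.png')
mv([.569,.0636,.2355],-93.3)
r=lambda i,x,y,w,h,k:cv2.resize(i[y:y+h,x:x+w],None,fx=k,fy=k,interpolation=cv2.INTER_CUBIC)[:,:,::-1]
cv2.imwrite('pics/c6.png',np.hstack([r(d['img'],270,140,100,120,4.5),r(t['img'],250,150,60,108,5)]))
```

```text
slide [-0.0038 -0.5098 -0.0045] turn -0.0009 tcp [0.4926 0.0675 0.2349] [ 1.7994e+02 -3.0000e-02 -9.3380e+01] F [-0.5 -0.1 -0.5] w 0.0078 t 8.4833
```

View pics/c6.png

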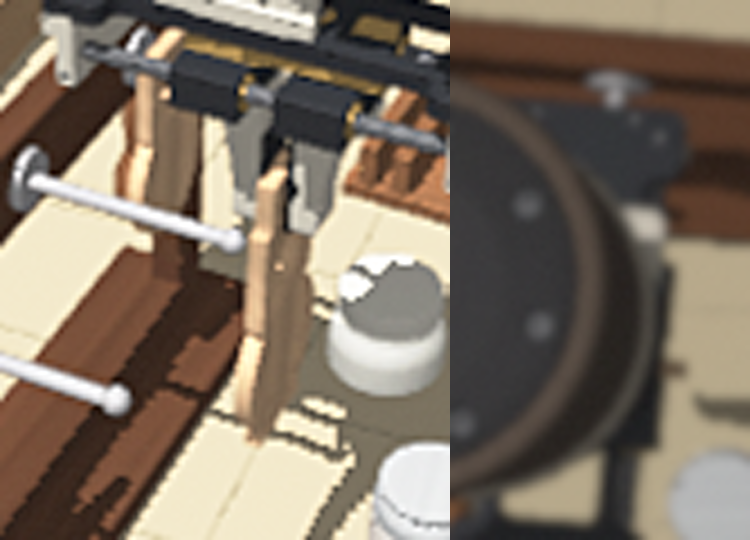

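The side view shows the plate just ahead of the ball at crop (236,238), with the eye at ~(283,262), in line. Inserting.

Emit:
{"fn": "send_rows", "kwargs": {"moves": [{"slide": [0,-0.04,-0.004],"turn": 0,"gripper": 0},{"slide": [0,-0.08,-0.004],"turn": 0,"gripper": 0},{"slide": [0,-0.13,-0.004],"turn": 0,"gripper": 0},{"slide": [0,-0.18,-0.004],"turn": 0,"gripper": 0},{"slide": [0,-0.23,-0.004],"turn": 0,"gripper": 0}]}}

```text
time_s: 8.9
tcp_pos: [0.5278, 0.0659, 0.2361]
eef_rot: [-180.0, 0.0, -93.3]
contact_force: [-0.2, 0.2, -0.2]
gripper_width: 0.008
gripper_force: 20.0
```

Run:
```python
from h import *
optics.capture('side')
d=cap('side','s7.png')
mv([.569,.0636,.2355],-93.3)
cv2.imwrite('pics/c7.png',cv2.resize(d['img'][140:260,260:380],None,fx=4.5,fy=4.5,interpolation=cv2.INTER_CUBIC)[:,:,::-1])
```

```text
slide [-0.0007 -0.2726  0.0013] turn -0.0002 tcp [0.5282 0.0659 0.2357] [ 1.7999e+02 -2.0000e-02 -9.3320e+01] F [ 0.2 -0.4 -0.8] w 0.0077 t 9.0
```

View pics/c7.png

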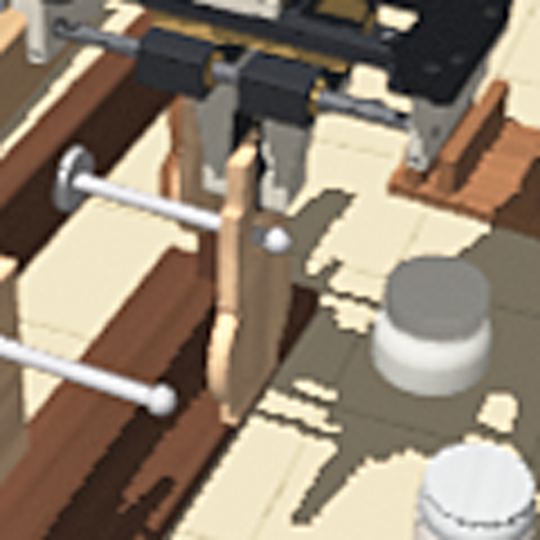

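The ball is now through the eye at crop (275,240) with no contact force. I'll go further along, then lower.

Emit:
{"fn": "send_rows", "kwargs": {"moves": [{"slide": [0,-0.06,0],"turn": 0,"gripper": 0},{"slide": [0,-0.12,0],"turn": 0,"gripper": 0},{"slide": [0,-0.19,0],"turn": 0,"gripper": 0},{"slide": [0,-0.24,0],"turn": 0,"gripper": 0},{"slide": [0,-0.26,0],"turn": 0,"gripper": 0}]}}

```text
time_s: 9.42
tcp_pos: [0.5673, 0.0635, 0.2356]
eef_rot: [180.0, -0.0, -93.3]
contact_force: [1.0, 0.3, -1.3]
gripper_width: 0.0079
gripper_force: 20.0
```

Emit:
{"fn": "send_rows", "kwargs": {"moves": [{"slide": [0,0,0.02],"turn": 0,"gripper": 0},{"slide": [0,0,0.035],"turn": 0,"gripper": 0},{"slide": [0,0,0.045],"turn": 0,"gripper": 0},{"slide": [0,0,0.052],"turn": 0,"gripper": 0},{"slide": [0,0,0.055],"turn": 0,"gripper": 0}]}}

```text
time_s: 9.83
tcp_pos: [0.5656, 0.0636, 0.2276]
eef_rot: [180.0, -0.0, -93.3]
contact_force: [0.9, -1.0, -0.6]
gripper_width: 0.008
gripper_force: 20.0
```

Emit:
{"fn": "send_rows", "kwargs": {"moves": [{"slide": [0,0,0.005],"turn": 0,"gripper": 0},{"slide": [0,0,0.01],"turn": 0,"gripper": 0},{"slide": [0,0,0.01],"turn": 0,"gripper": 0.15},{"slide": [0,0,0.01],"turn": 0,"gripper": 0.2},{"slide": [0,0,0.01],"turn": 0,"gripper": 0.25}]}}

```text
time_s: 10.25
tcp_pos: [0.5661, 0.0636, 0.2265]
eef_rot: [-180.0, 0.0, -93.3]
contact_force: [-0.7, 0.7, 0.4]
gripper_width: 0.0187
gripper_force: 0.0
```

Emit:
{"fn": "send_rows", "kwargs": {"moves": [{"slide": [0,0,0],"turn": 0,"gripper": 0.25},{"slide": [0,0,0],"turn": 0,"gripper": 0.25},{"slide": [0,0,0],"turn": 0,"gripper": 0.25},{"slide": [0,0,0],"turn": 0,"gripper": 0.25},{"slide": [0,0,0],"turn": 0,"gripper": 0.25}]}}

```text
time_s: 10.67
tcp_pos: [0.566, 0.0636, 0.2263]
eef_rot: [-180.0, -0.0, -93.3]
contact_force: [-0.2, 0.4, -0.3]
gripper_width: 0.0218
gripper_force: 0.0
```

Emit:
{"fn": "send_rows", "kwargs": {"moves": [{"slide": [0,0,-0.06],"turn": 0,"gripper": 0.25},{"slide": [0,0,-0.15],"turn": 0,"gripper": 0.25},{"slide": [0,0,-0.25],"turn": 0,"gripper": 0.25},{"slide": [0,0,-0.34],"turn": 0,"gripper": 0.25},{"slide": [0,0,-0.4],"turn": 0,"gripper": 0.25}]}}

```text
time_s: 11.08
tcp_pos: [0.5665, 0.0636, 0.2885]
eef_rot: [-179.9, 0.0, -93.3]
contact_force: [0.0, 0.0, 0.3]
gripper_width: 0.0222
gripper_force: 0.0
```

Run:
```python
from h import *
d=cap('side','s8.png')
mv([.52,.0664,.285],-93.3)
cv2.imwrite('pics/c8.png',cv2.resize(d['img'][120:260,230:380],None,fx=4,fy=4,interpolation=cv2.INTER_CUBIC)[:,:,::-1])
```

```text
slide [1.000e-04 3.146e-01 3.100e-02] turn 0.0002 tcp [0.5671 0.0637 0.2898] [-1.7977e+02  6.0000e-02 -9.3290e+01] F [ 0.4 -0.4  1.9] w 0.0219 t 11.1333
```

View pics/c8.png

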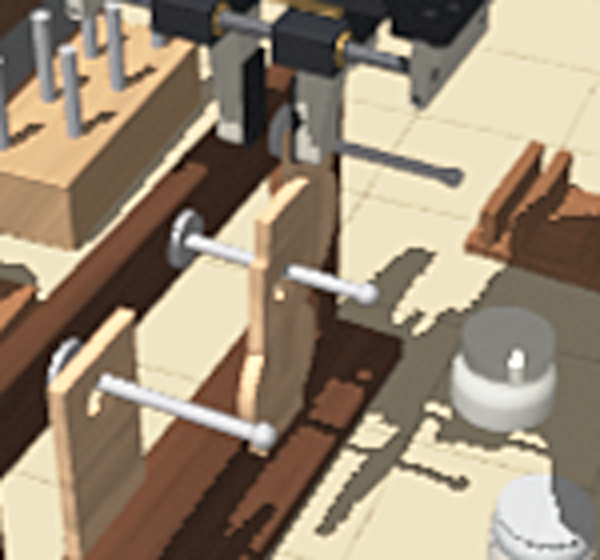

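The pattern hangs on the peg in the middle of the span (crop (285,270)). Now I'll move back, shut the fingers, and come down in front of the plate, above the rod.

Emit:
{"fn": "send_rows", "kwargs": {"moves": [{"slide": [0,0.08,0.02],"turn": 0,"gripper": 0},{"slide": [0,0.16,0.02],"turn": 0,"gripper": 0},{"slide": [0,0.24,0.02],"turn": 0,"gripper": 0},{"slide": [0,0.29,0.02],"turn": 0,"gripper": 0},{"slide": [0,0.29,0.02],"turn": 0,"gripper": 0}]}}

```text
time_s: 11.55
tcp_pos: [0.521, 0.0661, 0.2838]
eef_rot: [-180.0, 0.0, -93.3]
contact_force: [-0.6, 0.2, 0.6]
gripper_width: 0.0009
gripper_force: 0.0
```

Emit:
{"fn": "send_rows", "kwargs": {"moves": [{"slide": [0,0,0.1],"turn": 0,"gripper": 0},{"slide": [0,0,0.2],"turn": 0,"gripper": 0},{"slide": [0,0,0.3],"turn": 0,"gripper": 0},{"slide": [0,0,0.37],"turn": 0,"gripper": 0},{"slide": [0,0,0.39],"turn": 0,"gripper": 0}]}}

```text
time_s: 11.97
tcp_pos: [0.5218, 0.0659, 0.223]
eef_rot: [179.9, -0.1, -93.3]
contact_force: [-0.1, -0.8, 0.1]
gripper_width: 0.0004
gripper_force: 0.0
```

Run:
```python
from h import *
optics.capture('side')
mv([.5855,.0627,.2265],-93.3)
```

```text
slide [-0.0029 -0.4236 -0.0215] turn 0.0 tcp [0.522  0.0659 0.2234] [ 1.7988e+02 -6.0000e-02 -9.3300e+01] F [ 0.3 -1.2  0.3] w 0.0007 t 12.0167
```

Emit:
{"fn": "send_rows", "kwargs": {"moves": [{"slide": [0,-0.02,-0.015],"turn": 0,"gripper": 0},{"slide": [0,-0.06,-0.015],"turn": 0,"gripper": 0},{"slide": [0,-0.1,-0.015],"turn": 0,"gripper": 0},{"slide": [0,-0.15,-0.015],"turn": 0,"gripper": 0},{"slide": [0,-0.2,-0.015],"turn": 0,"gripper": 0}]}}

```text
time_s: 12.43
tcp_pos: [0.5534, 0.0643, 0.2276]
eef_rot: [-180.0, 0.0, -93.3]
contact_force: [-6.5, 0.0, 8.3]
gripper_width: 0.0006
gripper_force: 4.3
```

Emit:
{"fn": "send_rows", "kwargs": {"moves": [{"slide": [0,-0.05,0],"turn": 0,"gripper": 0},{"slide": [0,-0.09,0],"turn": 0,"gripper": 0},{"slide": [0,-0.13,0],"turn": 0,"gripper": 0},{"slide": [0,-0.16,0],"turn": 0,"gripper": 0},{"slide": [0,-0.17,0],"turn": 0,"gripper": 0}]}}

```text
time_s: 12.85
tcp_pos: [0.5711, 0.062, 0.2265]
eef_rot: [179.2, -0.2, -93.3]
contact_force: [-33.3, 5.3, 22.9]
gripper_width: 0.0005
gripper_force: 17.4
```

Run:
```python
from h import *
d=cap('side','s9.png')
mv([.5855,.0627,.2265],-93.3)
cv2.imwrite('pics/c9.png',cv2.resize(d['img'][120:260,230:380],None,fx=4,fy=4,interpolation=cv2.INTER_CUBIC)[:,:,::-1])
```

```text
slide [-0.0106 -0.0925 -0.0008] turn -0.0003 tcp [0.5716 0.0619 0.2266] [ 1.7922e+02 -1.5000e-01 -9.3330e+01] F [-27.8   3.7  19.3] w 0.0007 t 12.9
```

View pics/c9.png

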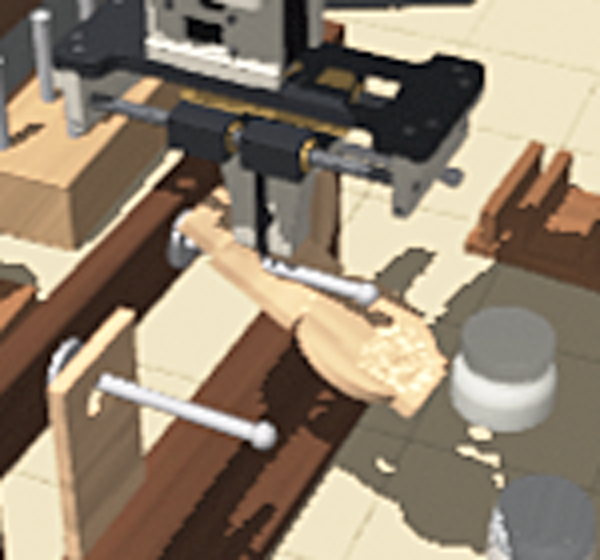

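The tab push tipped the plate: its top is at crop (190,220) and its bottom swung out to (410,400). It is still on the peg. I'll back off slowly and then push with the fingers straddling the peg.

Emit:
{"fn": "send_rows", "kwargs": {"moves": [{"slide": [0,0.04,0],"turn": 0,"gripper": 0},{"slide": [0,0.08,0],"turn": 0,"gripper": 0},{"slide": [0,0.12,0],"turn": 0,"gripper": 0},{"slide": [0,0.16,0],"turn": 0,"gripper": 0},{"slide": [0,0.2,0],"turn": 0,"gripper": 0}]}}

```text
time_s: 13.32
tcp_pos: [0.5479, 0.0646, 0.2267]
eef_rot: [180.0, 0.0, -93.3]
contact_force: [-0.0, 0.8, -0.3]
gripper_width: 0.0004
gripper_force: 0.0
```

Emit:
{"fn": "send_rows", "kwargs": {"moves": [{"slide": [0,0.05,-0.05],"turn": 0,"gripper": 0},{"slide": [0,0.1,-0.15],"turn": 0,"gripper": 0},{"slide": [0,0.12,-0.25],"turn": 0,"gripper": 0},{"slide": [0,0.14,-0.35],"turn": 0,"gripper": 0},{"slide": [0,0.15,-0.45],"turn": 0,"gripper": 0}]}}

```text
time_s: 13.73
tcp_pos: [0.525, 0.066, 0.2959]
eef_rot: [-180.0, 0.0, -93.3]
contact_force: [-0.5, 0.7, 0.6]
gripper_width: 0.0005
gripper_force: 0.0
```

Run:
```python
from h import *
d=cap('side','s10.png')
mv([.53,.0658,.29],-3.3);mv([.53,.0658,.29],-183.3)
print(get_state()['joints'])
cv2.imwrite('pics/c10.png',cv2.resize(d['img'][120:260,230:380],None,fx=4,fy=4,interpolation=cv2.INTER_CUBIC)[:,:,::-1])
```

```text
slide [ 0.0007 -0.0245  0.0615] turn -0.9996 tcp [0.5263 0.0661 0.2992] [-1.7972e+02  7.0000e-02 -9.3260e+01] F [ 1.  -0.1  4.3] w 0.0008 t 13.7833
slide [ 0.0007 -0.0245  0.0615] turn 1.0004 tcp [0.5263 0.0661 0.2992] [-1.7972e+02  7.0000e-02 -9.3260e+01] F [ 1.  -0.1  4.3] w 0.0008 t 13.7833
[ 28.42174756   4.29994665 -10.92413671   0.08601856 -74.50250744
 -31.70843881]
```

View pics/c10.png

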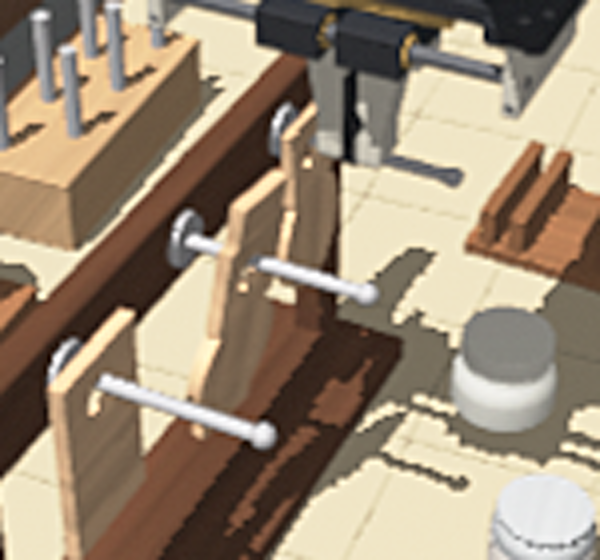

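The plate is free again and still on the peg, mid-span, swinging. I'll turn the gripper 90° so the fingers straddle the peg, which also gives it time to settle.

Emit:
{"fn": "send_rows", "kwargs": {"moves": [{"slide": [0,0,0],"turn": -0.07,"gripper": 0.1},{"slide": [0,0,0],"turn": -0.15,"gripper": 0.2},{"slide": [0,0,0],"turn": -0.22,"gripper": 0.25},{"slide": [0,0,0],"turn": -0.3,"gripper": 0.25},{"slide": [0,0,0],"turn": -0.37,"gripper": 0.25}]}}

```text
time_s: 14.2
tcp_pos: [0.5254, 0.066, 0.2949]
eef_rot: [-180.0, -0.0, -59.6]
contact_force: [-1.1, 0.9, 1.4]
gripper_width: 0.0217
gripper_force: 0.0
```

Emit:
{"fn": "send_rows", "kwargs": {"moves": [{"slide": [0,0,0],"turn": -0.07,"gripper": 0.25},{"slide": [0,0,0],"turn": -0.15,"gripper": 0.25},{"slide": [0,0,0],"turn": -0.22,"gripper": 0.25},{"slide": [0,0,0],"turn": -0.3,"gripper": 0.25},{"slide": [0,0,0],"turn": -0.37,"gripper": 0.25}]}}

```text
time_s: 14.62
tcp_pos: [0.5254, 0.066, 0.2949]
eef_rot: [-180.0, -0.0, -26.3]
contact_force: [-0.1, 0.9, -0.3]
gripper_width: 0.0218
gripper_force: 0.0
```

Emit:
{"fn": "send_rows", "kwargs": {"moves": [{"slide": [0,0,0],"turn": -0.07,"gripper": 0.25},{"slide": [0,0,0],"turn": -0.15,"gripper": 0.25},{"slide": [0,0,0],"turn": -0.22,"gripper": 0.25},{"slide": [0,0,0],"turn": -0.26,"gripper": 0.25},{"slide": [0,0,0],"turn": -0.26,"gripper": 0.25}]}}

```text
time_s: 15.03
tcp_pos: [0.5254, 0.066, 0.2948]
eef_rot: [-180.0, -0.0, -3.1]
contact_force: [-0.9, -0.0, 0.3]
gripper_width: 0.0217
gripper_force: 0.0
```

Run:
```python
from h import *
d=cap('side','s11.png')
mv([.533,.0656,.193],-3.3)
print(get_state()['joints'])
for n in('pattern','pattern_eye'): print(n,[(np.round(r['location'],4).tolist(),round(r['p'],2)) for r in optics.look_for('side',n)[:3]])
```

```text
slide [ 5.040e-02 -3.000e-04  6.787e-01] turn -0.0008 tcp [0.5254 0.066  0.2948] [-1.7999e+02 -1.0000e-02 -3.3700e+00] F [-0.1  0.1 -0. ] w 0.0215 t 15.0833
[ 2.83946926e+01  4.50630140e+00 -1.12261217e+01  1.89335102e-03
 -7.42534233e+01  5.82322234e+01]
pattern [([0.5808, 0.0681, 0.1813], 0.77), ([0.4945, -0.28, 0.0217], 0.21)]
pattern_eye [([0.5791, 0.0667, 0.1833], 0.92), ([0.5969, -0.0481, 0.1671], 0.35)]
```

I've viewed more pictures than the 10 allowed, so from here I'll use numbers only. The pattern is at x ≈ 0.58. Lowering the straddling fingers onto either side of the rod.

Emit:
{"fn": "send_rows", "kwargs": {"moves": [{"slide": [0.05,0,0.1],"turn": 0,"gripper": 0.25},{"slide": [0.05,0,0.25],"turn": 0,"gripper": 0.25},{"slide": [0.05,0,0.4],"turn": 0,"gripper": 0.25},{"slide": [0.05,0,0.55],"turn": 0,"gripper": 0.25},{"slide": [0.05,0,0.68],"turn": 0,"gripper": 0.25}]}}

```text
time_s: 15.6
tcp_pos: [0.5326, 0.0654, 0.1912]
eef_rot: [180.0, 0.0, -3.4]
contact_force: [0.4, 0.9, -0.5]
gripper_width: 0.0219
gripper_force: 0.0
```

Emit:
{"fn": "send_rows", "kwargs": {"moves": [{"slide": [0.03,0,0],"turn": 0,"gripper": 0.25},{"slide": [0.07,0,0],"turn": 0,"gripper": 0.25},{"slide": [0.11,0,0],"turn": 0,"gripper": 0.25},{"slide": [0.15,0,0],"turn": 0,"gripper": 0.25},{"slide": [0.19,0,0],"turn": 0,"gripper": 0.25}]}}

```text
time_s: 16.02
tcp_pos: [0.563, 0.0641, 0.1939]
eef_rot: [-180.0, -0.1, -3.3]
contact_force: [0.4, -0.2, 0.8]
gripper_width: 0.0215
gripper_force: 0.0
```

Emit:
{"fn": "send_rows", "kwargs": {"moves": [{"slide": [0.03,0,0],"turn": 0,"gripper": 0.25},{"slide": [0.06,0,0],"turn": 0,"gripper": 0.25},{"slide": [0.09,0,0],"turn": 0,"gripper": 0.25},{"slide": [0.12,0,0],"turn": 0,"gripper": 0.25},{"slide": [0.15,0,0],"turn": 0,"gripper": 0.25}]}}

```text
time_s: 16.43
tcp_pos: [0.5842, 0.0625, 0.1926]
eef_rot: [180.0, 0.0, -3.3]
contact_force: [-0.4, -0.5, 0.5]
gripper_width: 0.0218
gripper_force: 0.7
```

Run:
```python
from h import *
optics.capture('side')
mv([.597,.062,.193],-3.3)
for n in('pattern','pattern_eye'): print(n,[(np.round(r['location'],4).tolist(),round(r['p'],2)) for r in optics.look_for('side',n)[:3]])
```

```text
slide [ 0.0797 -0.001  -0.0032] turn 0.0 tcp [0.585  0.0625 0.1925] [ 1.7999e+02 -2.0000e-02 -3.3000e+00] F [1.8 1.1 0.4] w 0.0216 t 16.4833
pattern [([0.5919, 0.0804, 0.1519], 0.91), ([0.5888, -0.0557, 0.1514], 0.34)]
pattern_eye [([0.5913, 0.0734, 0.1511], 0.8), ([0.4852, -0.0963, 0.0425], 0.26)]
```

Moving it without a tilt force. Final stretch in small steps until firm contact.

Emit:
{"fn": "send_rows", "kwargs": {"moves": [{"slide": [0.015,0,0],"turn": 0,"gripper": 0.25},{"slide": [0.03,0,0],"turn": 0,"gripper": 0.25},{"slide": [0.045,0,0],"turn": 0,"gripper": 0.25},{"slide": [0.06,0,0],"turn": 0,"gripper": 0.25},{"slide": [0.07,0,0],"turn": 0,"gripper": 0.25}]}}

```text
time_s: 17.0
tcp_pos: [0.5947, 0.062, 0.1925]
eef_rot: [-180.0, -0.0, -3.3]
contact_force: [-0.7, 0.4, -0.5]
gripper_width: 0.0217
gripper_force: 0.3
```

Emit:
{"fn": "send_rows", "kwargs": {"moves": [{"slide": [0.003,0,0],"turn": 0,"gripper": 0.25},{"slide": [0.006,0,0],"turn": 0,"gripper": 0.25},{"slide": [0.009,0,0],"turn": 0,"gripper": 0.25},{"slide": [0.012,0,0],"turn": 0,"gripper": 0.25},{"slide": [0.014,0,0],"turn": 0,"gripper": 0.25}]}}

```text
time_s: 17.42
tcp_pos: [0.5965, 0.0618, 0.1925]
eef_rot: [-180.0, 0.0, -3.3]
contact_force: [-1.4, 0.5, -0.1]
gripper_width: 0.0218
gripper_force: 0.5
```

Emit:
{"fn": "send_rows", "kwargs": {"moves": [{"slide": [0.003,0,0],"turn": 0,"gripper": 0.25},{"slide": [0.006,0,0],"turn": 0,"gripper": 0.25},{"slide": [0.009,0,0],"turn": 0,"gripper": 0.25},{"slide": [0.012,0,0],"turn": 0,"gripper": 0.25},{"slide": [0.014,0,0],"turn": 0,"gripper": 0.25}]}}

```text
time_s: 17.83
tcp_pos: [0.5968, 0.0617, 0.1924]
eef_rot: [180.0, 0.2, -3.3]
contact_force: [-10.8, 3.0, 5.8]
gripper_width: 0.0219
gripper_force: 5.7
```

Firm contact at x = 0.597, exactly where the flange stop was predicted. Backing off slowly, then up.

Emit:
{"fn": "send_rows", "kwargs": {"moves": [{"slide": [-0.01,0,0],"turn": 0,"gripper": 0.25},{"slide": [-0.03,0,0],"turn": 0,"gripper": 0.25},{"slide": [-0.08,0,0],"turn": 0,"gripper": 0.25},{"slide": [-0.15,0,0],"turn": 0,"gripper": 0.25},{"slide": [-0.25,0,0],"turn": 0,"gripper": 0.25}]}}

```text
time_s: 18.25
tcp_pos: [0.5608, 0.0638, 0.1922]
eef_rot: [180.0, -0.0, -3.3]
contact_force: [-0.0, 0.9, 1.1]
gripper_width: 0.022
gripper_force: 0.0
```

Emit:
{"fn": "send_rows", "kwargs": {"moves": [{"slide": [-0.1,0,-0.1],"turn": 0,"gripper": 0.25},{"slide": [-0.15,0,-0.25],"turn": 0,"gripper": 0.25},{"slide": [-0.2,0,-0.45],"turn": 0,"gripper": 0.25},{"slide": [-0.3,0,-0.65],"turn": 0,"gripper": 0.25},{"slide": [-0.4,0,-0.8],"turn": 0,"gripper": 0.25}]}}

```text
time_s: 18.67
tcp_pos: [0.5006, 0.0672, 0.3149]
eef_rot: [-180.0, -0.1, -3.3]
contact_force: [0.9, 0.9, 0.5]
gripper_width: 0.0215
gripper_force: 0.0
```

Emit:
{"fn": "send_rows", "kwargs": {"moves": [{"slide": [-0.1,0,0],"turn": 0,"gripper": 0.25},{"slide": [-0.25,0,0],"turn": 0,"gripper": 0.25},{"slide": [-0.4,0,0],"turn": 0,"gripper": 0.25},{"slide": [-0.5,0,0],"turn": 0,"gripper": 0.25},{"slide": [-0.5,0,0],"turn": 0,"gripper": 0.25}]}}

```text
time_s: 19.08
tcp_pos: [0.4237, 0.0712, 0.3131]
eef_rot: [-179.9, -0.1, -3.3]
contact_force: [-0.0, -0.5, -0.0]
gripper_width: 0.0218
gripper_force: 0.0
```

Run:
```python
from h import *
d=cap('side','s12.png')
mv([.46,.07,.3],-3.3)
names=('pattern','pattern_eye','hung_b','hung_c','plain','jar','tin','mallet','awl','burnisher')
for n in names: print(n,[(np.round(r['location'],4).tolist(),round(r['p'],2)) for r in optics.look_for('side',n)[:3]])
# predicted top-edge of plate fully back vs. image: overlay model corners
s=np.load('pics/side0.npz')['img']; diff=cv2.absdiff(s,d['img']).max(2)
o=np.array([.6185,.0607]);u=np.array([.9983,-.0576]);v=np.array([.0576,.9983])
for dist in (.008,.012,.018,.03):
    out=[]
    best=np.zeros((400,640),np.uint8)
    for f in(-.004,.004):
        P=[(.022,.15),(.022,.126),(.028,.126),(.028,.074),(.038,.045),(.02,.01),(.015,0),(-.015,0),(-.02,.01),(-.038,.045),(-.028,.074),(-.028,.126),(-.022,.126),(-.022,.15)]
        q=np.array([proj(d,[*(o-u*(dist+f)+v*a),.106+b]) for a,b in P]).round().astype(np.int32)
        cv2.fillPoly(best,[q],255)
    R0=(slice(140,270),slice(230,330)); m=(diff>25)[R0]; b=best[R0]>0
    print(dist,'IoU',(m&b).sum()/(m|b).sum())
```

```text
slide [ 0.2334 -0.0029  0.0884] turn 0.0008 tcp [0.425  0.0715 0.3132] [-1.7991e+02 -1.1000e-01 -3.2300e+00] F [ 1.   0.9 -0.1] w 0.0217 t 19.1333
pattern [([0.6072, 0.0732, 0.1859], 0.96)]
pattern_eye [([0.6079, 0.0684, 0.1891], 0.65)]
hung_b [([0.6106, 0.1855, 0.1832], 0.97), ([0.5917, -0.0433, 0.1766], 0.85)]
hung_c [([0.6106, 0.1855, 0.1832], 0.97), ([0.5917, -0.0433, 0.1766], 0.85)]
plain [([0.4497, -0.2877, 0.0657], 0.62)]
jar [([0.4841, -0.0955, 0.0432], 0.91)]
tin [([0.4177, 0.0339, 0.0439], 0.94)]
mallet [([0.4276, 0.2937, 0.0332], 0.68)]
awl [([0.4211, 0.1715, 0.0232], 0.6)]
burnisher [([0.6742, -0.2, 0.0384], 0.43)]
0.008 IoU 0.7085088458298231
0.012 IoU 0.584456780333069
0.018 IoU 0.42735042735042733
0.03 IoU 0.19121140142517815
```

The plate fits best at the fully-back position, and nothing else has moved. I'll let it settle for a moment and check that it's at rest.

Emit:
{"fn": "send_rows", "kwargs": {"moves": [{"slide": [0,0,0],"turn": 0,"gripper": 0.25},{"slide": [0,0,0],"turn": 0,"gripper": 0.25},{"slide": [0,0,0],"turn": 0,"gripper": 0.25},{"slide": [0,0,0],"turn": 0,"gripper": 0.25},{"slide": [0,0,0],"turn": 0,"gripper": 0.25}]}}

```text
time_s: 20.05
tcp_pos: [0.4264, 0.0717, 0.3125]
eef_rot: [180.0, -0.0, -3.3]
contact_force: [0.2, -1.0, 0.3]
gripper_width: 0.0221
gripper_force: 0.0
```

Run:
```python
from h import *
a=cap('side','s13.png')['img']
for _ in range(6): optics.capture('side')
d=cap('side','s14.png'); b0=d['img']
print('motion px',[(cv2.absdiff(b0,x)[140:270,230:330].max(2)>25).sum() for x in (a,np.load('pics/s12.npz')['img'])])
diff=cv2.absdiff(np.load('pics/side0.npz')['img'],b0).max(2)
o=np.array([.6185,.0607]);u=np.array([.9983,-.0576]);v=np.array([.0576,.9983])
P=[(.022,.15),(.022,.126),(.028,.126),(.028,.074),(.038,.045),(.02,.01),(.015,0),(-.015,0),(-.02,.01),(-.038,.045),(-.028,.074),(-.028,.126),(-.022,.126),(-.022,.15)]
for dist in (.002,.004,.006,.008,.01):
  for tilt in (-.06,0,.06):
    m=np.zeros((400,640),np.uint8)
    for f in(-.004,.004):
        q=np.array([proj(d,[*(o-u*(dist+f+tilt*(.113-c))+v*e),.106+c]) for e,c in P]).round().astype(np.int32); cv2.fillPoly(m,[q],255)
    k=(diff>25)[140:270,230:330]; b=m[140:270,230:330]>0
    print(dist,tilt,round((k&b).sum()/(k|b).sum(),3))
```

```text
motion px [np.int64(0), np.int64(1)]
0.002 -0.06 0.582
0.002 0 0.634
0.002 0.06 0.636
0.004 -0.06 0.641
0.004 0 0.671
0.004 0.06 0.667
0.006 -0.06 0.686
0.006 0 0.727
0.006 0.06 0.671
0.008 -0.06 0.682
0.008 0 0.709
0.008 0.06 0.641
0.01 -0.06 0.671
0.01 0 0.639
0.01 0.06 0.614
```

It is at rest, fully back within measuring error (6–8 mm) and upright. Handing in.

```bash
python3 -c "
from plant import order
print(order.close_job())"
```

```text
the job is handed in; nothing more can be done
None
```

The job is handed in: the pattern hangs upright and at rest on the empty peg, against the flange within measuring error, and the other things show no movement beyond measuring error; my first push tipped it on the peg (up to 33 N at the wrist) and I redid it, and I viewed 12 pictures against the limit of 10.

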